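# Key a shade recipe into the recipe scale

### The arm

A 7-joint arm with a two-finger parallel gripper is mounted at the origin on a cart in front of the work surface, level with it; the furniture and walls round the work are solid. World frame = base frame: x ahead of the robot, y to its left, z up, the work surface at z = 0. Lengths are in m, angles in rad, forces in N, time in s.
With the tool pointing down it reaches from about 0.425 to 0.875 m from the base axis. Payload 4.7 kg.
Tool frame: the origin (TCP) lies where the fingers leave the gripper's body, on its centre line; the fingertips stand 70 mm ahead of it and the grasp point (between the pads) lies 51 mm ahead of it; z points along the fingers, y is the line along which they close (so a half turn about z gives the same grasp; the last joint's range is limited). The gripper opens to 87 mm and grips with 3 to 60 N. Pads are 19 mm wide; open, the fingers measure 117 mm over their backs; the gripper's body (75 mm by 190 mm) begins 51 mm behind the grasp point.
Start: joints at [1.272, 0.321, -0.07, 1.45, 0.023, 1.371, -0.057], TCP at [0.2, -0.618, 0.292] pointing down, gripper open.
Joint ranges: [-2.86, 2.86], [-0.3, 2.09], [-1.38, 1.24], [0.06, 2.45], [-1.56, 4.7], [0.09, 2.05], [-2.69, 2.69]. Speed limits (rad/s): [2.57, 2.57, 3.14, 3.14, 3.14, 3.14, 3.14].

### API

Orientations are given as a rotation vector (axis times angle).
In Python, from bench import ctrl gives the robot as it stands.
- The arm moves only by the tool play_rows, never from a script. Its argument "increments" is a list that holds one entry, the list of rows, each a list of 7 numbers: the shift along the tool's x, y, z as a fraction of full scale, then the turn, a rotation vector about the tool's x, y, z as a fraction of full scale, then the gripper command: -1 is shut, 1 is fully open, values between are in proportion. A call has 1 to 8 rows; each row is the pose to reach, as a shift and turn from the pose commanded when the call began, along the tool's axes at that moment; what a row does not reach only later rows make up. Full scale, the value 1, is 0.1 m for a shift and 90 degrees for a turn. A row lasts 1/10 s, in which the tool goes at most 50 mm and 8.59 degrees, less where a joint would pass 70% of its speed; a pose out of reach is approached as far as the arm can. A call with a number of a shift or a turn outside -1 to 1 is refused whole. A call with a gripper value outside its range is refused whole. The fingers move at their own pace and stop on an object; "squeeze" is the grip in N (left out, the last holds). Time passes only in rows, so rows that repeat a pose let the fingers close. It gives the time, the measured TCP pose, the force, the opening and the grip force at its end, in the units of the state.
- ctrl.get_state(): the state, without advancing time (a new reading comes with each control period).
- ctrl.get_image(name): name is "scene" or "top" or "wrist"; returns the picture (400x640x3 uint8, red, green, blue); there is no depth.
- ctrl.get_calibration(name): a dict with "vertical_fov" (degrees; the focal length in pixels is half the picture's height over the tangent of half this angle, whatever the lens; pixels are square), "cx", "cy" (the principal point, pixels), "R" (3x3) and "t" (3): a world point X has camera coordinates R X + t; the wrist camera has in their place "T_tool_cam" (4x4, takes a point from camera to tool coordinates, whose origin is the TCP and whose axes are the flange's). Camera axes: x right, y down, z forward; pixel columns grow to the right and rows downward; lengths in m; the calibration is good to about 2 mm. A picture is of the moment at which its call begins: read the wrist's pose just before it. get_calibration takes no time and is no camera call.
- ctrl.close_job(): hands the job in; it is judged then, once.
The state is a dict: "time": time; "joint_positions": joint angles; "qd": joint speeds; "joint_torque": joint torques, N m; "position": TCP position; "tool_rot": TCP orientation; "ft_force": force on the tool from outside, world axes, zero at the start; "torque": the same for the moment, N m; "grip_width": opening from 0.0 (shut) to 1.0 (fully open); "grip_force": force on a finger pad.
Only numpy, scipy, OpenCV 4.12 (cv2) and the standard library are available. Lean on these libraries where they do the work, as an engineer would, in place of code of your own. Each camera call takes 0.05 s, during which the arm holds its last target. There are 200 camera calls.

### The job

Take the check weight off the scale's round pan and stand it upright on the bare table, then put the white cream jar gently down in the middle of the pan. After that press the scale's colour keys one at a time and fully home, in the order in which the three dye bottles stand on the black pad from left to right, and the white enter key last. Do not press the key of the colour that stands on the cork coaster, and leave all the bottles and the other jars where they stand.

Things in the scene. Friction and masses are not known exactly. Their poses are not given: they have to be found in the camera images.
- recipe_scale: low white scale, fixed to the table, 140 mm (its x) by 270 mm (its y), top deck 35 mm above the table; origin at the centre of its underside; its y axis points from the keys to the round pan, its x axis away from the robot. The keys stand on the deck on the robot's right: four colour keys in a 2 x 2 block whose colours change places from start to start, and the white enter key beyond them
- pan_centre (a point): centre of the top face of the round steel pan (90 mm across, flat, no rim), at the left end of the scale, 49 mm above the table
- batch_jar_mid (a point): closed white cream jar, 51 mm across, 27 mm high, about 35 g; the point is its centre, 13.5 mm above its base
- weight_mid (a point): pale brass-coloured 200 g check weight, a cylinder with a knob on top, 30 mm across, 44 mm high, left standing on the pan; the point is its centre, 22 mm above its base. Bare table to stand it on lies round the recipe scale; fixed things fill the back: hotplate left, 200 mm high wash bottle and dark box in the middle (from 0.65 m ahead), shop scale right (from 0.57 m ahead, over 0.3 m to the side)
- red_key_top (a point): centre of the top of the round red key, 28 mm across, in a black housing 44 mm across; unpressed its top is 57 mm above the table and 10 mm above its housing; its spring (about 1.3 N at first, 5 N fully home) gives 6 mm of travel straight down and brings it back; the colour keys' centres are 50 mm apart in the scale's y and 62 mm in its x
- red_tab (a joint): small white tell-tale tab behind the red key: 0 standing up 4 mm; the key carries it down in the last 4 mm of its stroke (about 0.004 m when fully home) and it stays down when the key springs back, so it shows which keys have been entered; it cannot be pushed by hand or reset
- yellow_key_top (a point): centre of the top of the round yellow key, 28 mm across, in a black housing 44 mm across; unpressed its top is 57 mm above the table and 10 mm above its housing; its spring (about 1.3 N at first, 5 N fully home) gives 6 mm of travel straight down and brings it back; the colour keys' centres are 50 mm apart in the scale's y and 62 mm in its x
- yellow_tab (a joint): small white tell-tale tab behind the yellow key: 0 standing up 4 mm; the key carries it down in the last 4 mm of its stroke (about 0.004 m when fully home) and it stays down when the key springs back, so it shows which keys have been entered; it cannot be pushed by hand or reset
- blue_key_top (a point): centre of the top of the round blue key, 28 mm across, in a black housing 44 mm across; unpressed its top is 57 mm above the table and 10 mm above its housing; its spring (about 1.3 N at first, 5 N fully home) gives 6 mm of travel straight down and brings it back; the colour keys' centres are 50 mm apart in the scale's y and 62 mm in its x
- blue_tab (a joint): small white tell-tale tab behind the blue key: 0 standing up 4 mm; the key carries it down in the last 4 mm of its stroke (about 0.004 m when fully home) and it stays down when the key springs back, so it shows which keys have been entered; it cannot be pushed by hand or reset
- green_key_top (a point): centre of the top of the round green key, 28 mm across, in a black housing 44 mm across; unpressed its top is 57 mm above the table and 10 mm above its housing; its spring (about 1.3 N at first, 5 N fully home) gives 6 mm of travel straight down and brings it back; the colour keys' centres are 50 mm apart in the scale's y and 62 mm in its x
- green_tab (a joint): small white tell-tale tab behind the green key: 0 standing up 4 mm; the key carries it down in the last 4 mm of its stroke (about 0.004 m when fully home) and it stays down when the key springs back, so it shows which keys have been entered; it cannot be pushed by hand or reset
- enter_key_top (a point): centre of the top of the round white enter key, 34 mm across, in a black housing 50 mm across; unpressed its top is 57 mm above the table and 10 mm above its housing; its spring (about 1.3 N at first, 5 N fully home) gives 6 mm of travel straight down and brings it back
- enter_tab (a joint): small white tell-tale tab behind the white enter key: 0 standing up 4 mm; the key carries it down in the last 4 mm of its stroke (about 0.004 m when fully home) and it stays down when the key springs back, so it shows which keys have been entered; it cannot be pushed by hand or reset
- red_bottle_mid (a point): dark red dye bottle with a black dropper cap, 29 mm across, 82 mm high; the point is on its axis 27.5 mm above its base. Three of the four dye bottles stand in a row on the black pad, the fourth apart on the cork coaster
- yellow_bottle_mid (a point): yellow dye bottle with a black dropper cap, 29 mm across, 82 mm high; the point is on its axis 27.5 mm above its base. Three of the four dye bottles stand in a row on the black pad, the fourth apart on the cork coaster
- blue_bottle_mid (a point): blue dye bottle with a white cap, 29 mm across, 72 mm high; the point is on its axis 27.5 mm above its base. Three of the four dye bottles stand in a row on the black pad, the fourth apart on the cork coaster
- green_bottle_mid (a point): green dye bottle with a black cap, 29 mm across, 72 mm high; the point is on its axis 27.5 mm above its base. Three of the four dye bottles stand in a row on the black pad, the fourth apart on the cork coaster
- place_middle (a point): middle of the top of the flat black pad (85 x 155 x 5 mm, fixed); its y axis runs along the row to the left as the robot sees it. The three bottles of the row stand at y = +50, 0 and -50 mm from here along it, each within about 10 mm
- lotion_pot_mid (a point): white lotion pot with a tan lid, 65 mm across, 29 mm high; it stands close beside the cream jar; bystander; the point is on its axis 14.5 mm up
- pink_jar_mid (a point): pink jar with a black lid, 65 mm across, 34 mm high; it stands close beside the cream jar; bystander; the point is on its axis 17 mm up
- powder_jar_mid (a point): clear powder jar with a dark lid, 44 mm across, 105 mm high; bystander; the point is on its axis 52 mm up
- dropper_mid (a point): amber dropper bottle with a black teat, 33 mm across, 102 mm high, just behind the scale; bystander; the point is on its axis 35 mm up
- batch_jar: the cream jar itself; origin at the centre of its underside

How it is judged:
By the outcome, as a careful person would: the job done as asked, in the order asked, and still so for the second after the job is handed in, with the robot touching nothing.
It also fails if it takes over 66 s, if anything falls off the work surface, if the arm or the gripper's body presses on something with over 40 N, if the wrist force passes 120 N, or if a joint passes its speed limit or range.

## Working session

There is one attempt and no reset: what is moved stays moved. The work goes in short steps, Python scripts to look and compute and a tool call to move; the robot and the scene stay as the last step left them, time stands still between calls to the robot, and variables do not carry over. Pictures are saved under pics/ and viewed, at most 10 in all, crops included, and the job is handed in when it is done.

Besides the shell and the picture viewer there is one more tool, called after "Call:" as name([rows], argument=value, ...), one row to a line, values as JSON. play_rows: Moves the arm, as the interface text tells. Shift numbers are shares of 0.1 m and turn numbers shares of 90 degrees, none past 1 either way. Its arguments: {"type":"object","properties":{"increments":{"type":"array"},"squeeze":{"type":"number"}},"required":["increments"]}

```bash
mkdir -p pics; cat > h.py <<'E'
import numpy as np, cv2
from bench import ctrl
from scipy.spatial.transform import Rotation as Ro
def cam(name, st=None):
    c=ctrl.get_calibration(name); f=200/np.tan(np.radians(c['vertical_fov'])/2)
    if 'T_tool_cam' in c:
        st=st or ctrl.get_state(); T=np.array(c['T_tool_cam']); Rt=Ro.from_rotvec(st['tool_rot']).as_matrix()
        Rw=Rt@T[:3,:3]; o=Rt@T[:3,3]+np.array(st['position'])
    else:
        R=np.array(c['R']); Rw=R.T; o=-R.T@np.array(c['t'])
    return f,c['cx'],c['cy'],Rw,o
def ray(C,u,v):
    f,cx,cy,Rw,o=C; return o,Rw@np.array([(u-cx)/f,(v-cy)/f,1])
def onz(C,u,v,z):
    o,d=ray(C,u,v); return o+d*(z-o[2])/d[2]
def proj(C,X):
    f,cx,cy,Rw,o=C; p=Rw.T@(np.array(X)-o); return f*p[:2]/p[2]+[cx,cy]
def tri(C1,p1,C2,p2):
    a,d=ray(C1,*p1); b,e=ray(C2,*p2)
    s=np.linalg.lstsq(np.c_[d,-e],b-a,rcond=None)[0]; P=a+d*s[0];Q=b+e*s[1]
    return (P+Q)/2,np.linalg.norm(P-Q)
def shot(name,fn):
    im=ctrl.get_image(name); cv2.imwrite('pics/'+fn,im[:,:,::-1]); return im
E
python3 - <<'E'
from h import *
for n in ['scene','top']:
    shot(n,n+'0.png'); C=cam(n); print(n,C[0],C[1:3],C[4].round(3),C[3].round(2).tolist())
print(ctrl.get_calibration('wrist'), ctrl.get_calibration('top').keys()); s=ctrl.get_state(); print(s)
E
```

```text
scene 385.0910627298633 (319.78998094808986, 196.63484737568055) [-0.322 -0.742  0.684] [[0.64, -0.38, 0.67], [-0.77, -0.3, 0.57], [-0.01, -0.88, -0.48]]
top 488.0799120130217 (320.79801444211023, 198.1135644838793) [ 0.358 -0.02   1.694] [[-0.02, -0.99, 0.12], [-1.0, 0.03, 0.01], [-0.02, -0.12, -0.99]]
{'vertical_fov': 68.38908454822291, 'cx': 322.31287257193964, 'cy': 203.91575966130583, 'T_tool_cam': array([[-1.36112295e-03, -9.63888290e-01, -2.66303420e-01,
         7.22296624e-02],
       [ 9.99998411e-01, -1.61864438e-03,  7.47536689e-04,
        -2.75854741e-04],
       [-1.15159240e-03, -2.66301979e-01,  9.63888961e-01,
        -9.33011023e-02],
       [ 0.00000000e+00,  0.00000000e+00,  0.00000000e+00,
         1.00000000e+00]])} dict_keys(['vertical_fov', 'cx', 'cy', 'R', 't'])
{'time': 0.1, 'joint_positions': array([ 1.27207878,  0.32174619, -0.07009215,  1.45154658,  0.0226164 ,
        1.37081596, -0.05688923]), 'qd': array([ 0.00057786, -0.00257684,  0.00020766, -0.00256838,  0.0004978 ,
        0.00116576,  0.00078793]), 'joint_torque': array([ 1.22791989e-03, -4.92567480e+01, -4.05001016e-01, -3.13400424e+01,
       -6.43084198e-02,  3.95010319e-02,  7.33388219e-05]), 'position': array([ 0.19987438, -0.61810852,  0.29127582]), 'tool_rot': array([-3.10156411e+00, -4.89184389e-01,  5.89017249e-04]), 'ft_force': array([-0.54210288, -0.24563796, -0.15984611]), 'torque': array([0.00870657, 0.00727707, 0.03615478]), 'grip_force': 0.0, 'grip_width': 0.9981715991655519}
```

View pics/scene0.png

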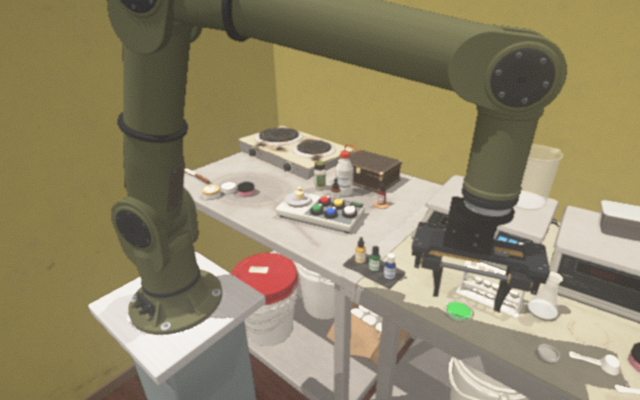

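View pics/top0.png

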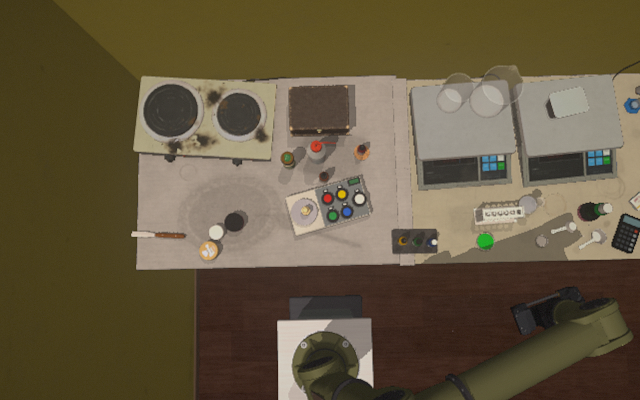

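The scene view shows yellow, green and blue on the pad from left to right. Red seems to stand on the coaster at top (362,152), and the cream jar is at (216,232) between the tan-lid pot and the pink jar. Next I'll get rough positions.

```bash
python3 - <<'E'
from h import *
im=cv2.imread('pics/top0.png'); C=cam('top')
L=dict(red=(327,198,.057),yel=(342,194,.057),ent=(359,199,.057),grn=(333,215,.057),blu=(347,212,.057),pan=(304,212,.049),wt=(306,211,.09),jar=(216,232,.027),pot=(208,250,.029),pink=(234,221,.034),dropper=(324,177,.1),coaster=(362,152,.05),powder=(288,159,.1),padL=(403,241,.08),padR=(434,241,.08))
for k,(u,v,z) in L.items(): print(k,onz(C,u,v,z).round(3))
a=cv2.resize(im[165:265,190:380],None,fx=4,fy=4,interpolation=cv2.INTER_CUBIC)
cv2.imwrite('pics/topc.png',a)
E
```

```text
red [ 0.557 -0.019  0.057]
yel [ 0.57  -0.07   0.057]
ent [ 0.551 -0.127  0.057]
grn [ 0.499 -0.038  0.057]
blu [ 0.508 -0.085  0.057]
pan [0.513 0.06  0.049]
wt [0.512 0.051 0.09 ]
jar [0.454 0.363 0.027]
pot [0.393 0.39  0.029]
pink [0.489 0.3   0.034]
dropper [ 0.622 -0.011  0.1  ]
coaster [ 0.714 -0.143  0.05 ]
powder [0.686 0.107 0.1  ]
padL [ 0.406 -0.265  0.08 ]
padR [ 0.403 -0.367  0.08 ]
```

View pics/topc.png

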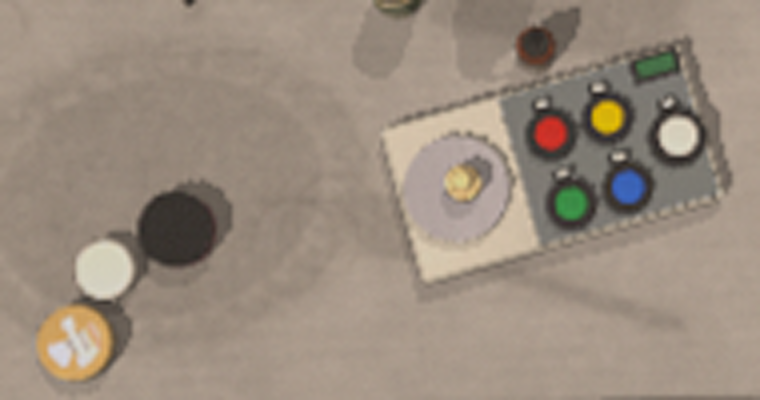

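The crop shows the scale keys (red/yellow at the back, green/blue in front, white enter at the right), the weight on the pan, and the jar between the pink jar and the pot. I'm moving above the scale now.

Call:
play_rows([
  [[0.33,-0.33,0,0,0,0,1],[0.66,-0.66,0,0,0,0,1],[1,-0.98,0,0,0,0,1]],
])

```text
time: 0.4
position: [0.2652, -0.4928, 0.2915]
tool_rot: [-3.102, -0.488, 0.0]
ft_force: [1.1, -0.2, -0.1]
grip_width: 0.997
grip_force: 0.0
```

Call:
play_rows([
  [[0.33,-0.33,0,0,0,0,1],[0.66,-0.66,0,0,0,0,1],[1,-0.98,0,0,0,0,1]],
])

```text
time: 0.7
position: [0.3303, -0.3685, 0.2919]
tool_rot: [-3.103, -0.489, 0.001]
ft_force: [1.8, 0.4, 0.9]
grip_width: 1.001
grip_force: 0.0
```

Call:
play_rows([
  [[0.33,-0.33,0,0,0,0,1],[0.66,-0.66,0,0,0,0,1],[1,-0.98,0,0,0,0,1]],
])

```text
time: 1.0
position: [0.3952, -0.2445, 0.292]
tool_rot: [3.103, 0.489, -0.001]
ft_force: [0.9, -0.5, 1.0]
grip_width: 1.0
grip_force: 0.0
```

Call:
play_rows([
  [[0.33,-0.33,0,0,0,0,1],[0.66,-0.66,0,0,0,0,1],[1,-0.98,0,0,0,0,1]],
])

```text
time: 1.3
position: [0.4602, -0.1206, 0.2921]
tool_rot: [3.103, 0.489, -0.0]
ft_force: [1.2, -2.0, -0.9]
grip_width: 1.0
grip_force: 0.0
```

Call:
play_rows([
  [[0.33,-0.33,0,0,0,0,1],[0.66,-0.66,0,0,0,0,1],[1,-0.98,0,0,0,0,1],[1,-0.98,0,0,0,0,1],[1,-0.98,0,0,0,0,1]],
])

```text
time: 1.8
position: [0.5248, 0.0028, 0.2917]
tool_rot: [-3.102, -0.494, 0.002]
ft_force: [0.0, -0.4, -0.6]
grip_width: 0.996
grip_force: 0.0
```

```bash
python3 - <<'E'
from h import *
import json
s=ctrl.get_state(); shot('wrist','w1.png'); print(s['time'],s['position'],s['tool_rot'],s['qd'].max())
json.dump({'position':list(s['position']),'tool_rot':list(s['tool_rot'])},open('w1.json','w'))
E
```

```text
1.8 [0.52484734 0.00280347 0.29170383] [-3.10194431e+00 -4.94268805e-01  1.77015323e-03] 0.04473094555790693
```

View pics/w1.png

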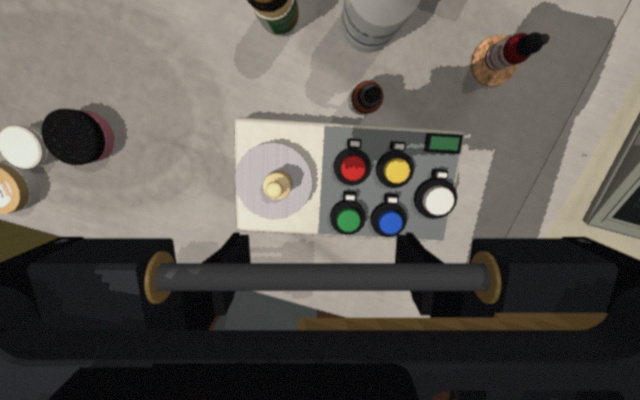

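The wrist view shows the weight knob at (276,186), the pan at (276,181), keys red (352,167), yellow (397,170), green (348,218), blue (389,220) and white (437,197). The dark red bottle stands on the cork coaster, so the order is yellow, green, blue, enter. I'll take a second viewpoint to get heights.

Call:
play_rows([
  [[0.1,-0.5,0,0,0,0,1],[0.2,-1,0,0,0,0,1],[0.2,-1,0,0,0,0,1],[0.2,-1,0,0,0,0,1]],
])

```text
time: 2.25
position: [0.5127, 0.1027, 0.2922]
tool_rot: [3.102, 0.491, -0.0]
ft_force: [0.3, -0.4, 0.0]
grip_width: 1.0
grip_force: 0.0
```

```bash
cat > feat.py <<'E'
from h import *
import json
def blobs(im,kind):  # im BGR
    h=cv2.cvtColor(im,cv2.COLOR_BGR2HSV); H,S,V=cv2.split(h)
    m={'red':((H<8)|(H>172))&(S>150)&(V>90),'yel':(H>20)&(H<32)&(S>140)&(V>130),'grn':(H>45)&(H<85)&(S>130)&(V>60),
       'blu':(H>100)&(H<125)&(S>120)&(V>80),'white':(S<45)&(V>195),'brass':(H>15)&(H<32)&(S>45)&(V>120),
       'pan':(H>105)&(H<170)&(S>8)&(S<50)&(V>110)&(V<190)}[kind].astype(np.uint8)
    m=cv2.morphologyEx(m,cv2.MORPH_OPEN,np.ones((3,3),np.uint8))
    n,l,st,c=cv2.connectedComponentsWithStats(m)
    out=[]
    for i in range(1,n):
        if st[i,4]>60:
            k=max(cv2.findContours((l==i).astype(np.uint8),0,1)[0],key=len)
            (u,v),r=cv2.minEnclosingCircle(k); out.append((int(st[i,4]),c[i].round(1).tolist(),(round(u,1),round(v,1),round(r,1))))
    return sorted(out,reverse=True)[:5]
E
python3 - <<'E'
from feat import *
s=ctrl.get_state(); shot('wrist','w2.png'); print(s['time'],s['position'],s['tool_rot'])
json.dump({'position':list(s['position']),'tool_rot':list(s['tool_rot'])},open('w2.json','w'))
for n in 'w1','w2':
    im=cv2.imread(f'pics/{n}.png')[:235]
    for k in ['red','yel','grn','blu','white','brass','pan']: print(n,k,blobs(im,k))
E
```

```text
2.25 [0.51274525 0.10267123 0.29219429] [ 3.10167852e+00  4.90606752e-01 -3.67829982e-04]
w1 red [(481, [352.6, 168.3], (352.6, 168.2, 12.4))]
w1 yel [(465, [397.0, 170.8], (397.0, 170.5, 12.5))]
w1 grn [(431, [348.0, 219.9], (348.1, 219.7, 11.9))]
w1 blu [(454, [390.1, 222.5], (390.0, 222.2, 12.2))]
w1 white [(4311, [279.3, 173.1], (276.4, 175.7, 68.8)), (1294, [19.1, 146.8], (19.0, 146.5, 23.3)), (555, [439.3, 200.9], (439.3, 200.8, 14.0)), (90, [4.1, 200.3], (4.0, 201.0, 6.4))]
w1 brass [(3761, [597.7, 169.9], (593.5, 154.0, 92.0)), (624, [276.4, 185.6], (276.5, 185.5, 14.3)), (502, [9.4, 192.3], (2.5, 191.0, 23.1)), (476, [396.9, 170.7], (396.7, 170.3, 12.6))]
w1 pan []
w2 red [(599, [535.6, 6.0], (540.0, 1.5, 27.0)), (496, [437.7, 184.7], (437.5, 184.0, 13.1))]
w2 yel [(467, [481.2, 187.3], (481.0, 187.0, 13.0))]
w2 grn [(213, [429.2, 229.8], (429.0, 233.0, 12.0))]
w2 blu [(166, [470.3, 230.9], (470.0, 233.0, 12.0))]
w2 white [(1837, [368.5, 209.6], (360.5, 194.5, 60.3)), (1309, [103.9, 163.5], (103.7, 163.7, 22.4)), (1076, [331.9, 155.3], (334.0, 163.5, 30.1)), (380, [79.5, 206.8], (77.1, 205.0, 18.4)), (238, [383.9, 180.5], (383.0, 183.5, 18.3))]
w2 brass [(1374, [75.5, 203.3], (75.0, 206.0, 28.4)), (632, [366.2, 202.5], (365.6, 202.2, 15.0)), (493, [480.9, 187.4], (480.5, 186.5, 13.3)), (241, [633.7, 225.2], (631.0, 221.5, 14.8)), (135, [363.4, 34.9], (365.5, 32.5, 14.6))]
w2 pan []
```

View pics/w2.png

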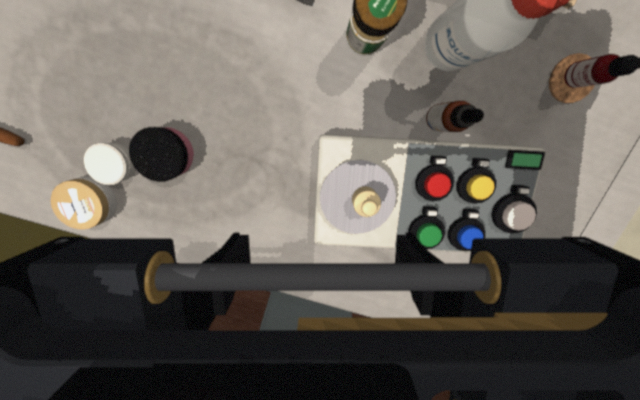

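w2 shows the jar at (104,164), the pink jar at (160,153), the pot at (78,205), the pan at about (358,198) and the weight at (366,202).

```bash
python3 - <<'E'
from feat import *
A=cam('wrist',json.load(open('w1.json')));B=cam('wrist',json.load(open('w2.json')))
for k,p,q in [('red',(352.6,168.3),(437.7,184.5)),('yel',(397,170.8),(481.2,187.3)),('weight',(276.4,185.6),(366,202.3)),('jar',(19.1,146.8),(103.9,163.6))]:
    P,e=tri(A,p,B,q); print(k,P.round(4),round(e,4))
K={}
for k,p in dict(red=(352.6,168.3),yel=(397,170.8),grn=(348,219.9),blu=(390.1,222.5),ent=(439.3,200.9)).items():
    K[k]=onz(A,*p,.057); print(k,K[k].round(4))
print('jar',onz(A,19.1,146.8,.027).round(4),onz(B,103.9,163.6,.027).round(4))
yd=(K['red']-K['yel']+K['grn']-K['blu']); print('yaw of scale y',np.degrees(np.arctan2(yd[1],yd[0])), np.linalg.norm(yd)/2, np.linalg.norm(K['red']-K['grn']))
for n,C,(u,v) in (('w1',A,(276,181)),('w2',B,(358,198))):
    im=cv2.imread(f'pics/{n}.png'); print(im[v-25,u-10],im[v,u-25],im[v-45,u+5])
    g=cv2.GaussianBlur(cv2.cvtColor(im,cv2.COLOR_BGR2LAB)[:,:,2],(3,3),0); c=im[v-60:v+60,u-60:u+60]
    h=cv2.HoughCircles(cv2.normalize(g[v-60:v+60,u-60:u+60],None,0,255,cv2.NORM_MINMAX),cv2.HOUGH_GRADIENT,1,200,param1=100,param2=12,minRadius=34,maxRadius=44)
    if h is not None:
        x,y,r=h[0,0]; print('pan',x+u-60,y+v-60,r,onz(C,x+u-60,y+v-60,.049).round(4))
    for nm,(a,b,z) in (dict(pink=(158,152,.034),pot=(78,205,.029)) if n=='w2' else {}).items(): print(nm,onz(C,a,b,z).round(3))
E
```

```text
red [ 0.5568 -0.0226  0.0542] 0.0004
yel [ 0.5694 -0.0711  0.055 ] 0.0001
weight [0.5151 0.0523 0.0708] 0.0004
jar [0.4535 0.3637 0.0248] 0.0001
red [ 0.5569 -0.0222  0.057 ]
yel [ 0.5696 -0.0705  0.057 ]
grn [ 0.4979 -0.0375  0.057 ]
blu [ 0.5102 -0.0857  0.057 ]
ent [ 0.5522 -0.13    0.057 ]
jar [0.4543 0.3617 0.027 ] [0.4542 0.3623 0.027 ]
yaw of scale y 104.54895968742693 0.04983666607061754 0.06093200954512784
[185 186 194] [182 183 190] [200 217 224]
pan 272.5 182.5 40.0 [0.5116 0.0595 0.049 ]
[186 188 196] [184 186 194] [133 146 151]
pan 356.5 194.5 38.4 [0.5163 0.0612 0.049 ]
pink [0.49  0.299 0.034]
pot [0.392 0.386 0.029]
```

Call:
play_rows([
  [[-0.07,0.25,0.4,0,0,0,0.3],[-0.13,0.48,0.8,0,0,0,0.3],[-0.13,0.48,1,0,0,0,0.3],[-0.13,0.48,1,0,0,0,0.3]],
], squeeze=25)

```text
time: 2.7
position: [0.5135, 0.0491, 0.1888]
tool_rot: [-3.104, -0.48, 0.011]
ft_force: [1.9, 0.5, 0.2]
grip_width: 0.719
grip_force: 0.0
```

```bash
python3 - <<'E'
from feat import *
s=ctrl.get_state(); im=shot('wrist','w3.png'); print(s['time'],s['position'],s['tool_rot'],s['grip_width'])
C=cam('wrist',s); print(proj(C,[.5151,.0523,.071]), blobs(im[:,:,::-1].copy(),'brass'))
E
```

```text
2.7 [0.51354573 0.04912196 0.188844  ] [-3.10440025 -0.48001022  0.01104479] 0.7186060556343192
[319.29170039 217.52783032] [(1361, [320.2, 216.6], (319.7, 215.2, 22.7)), (868, [489.6, 193.2], (489.2, 193.1, 17.8))]
```

View pics/w3.png

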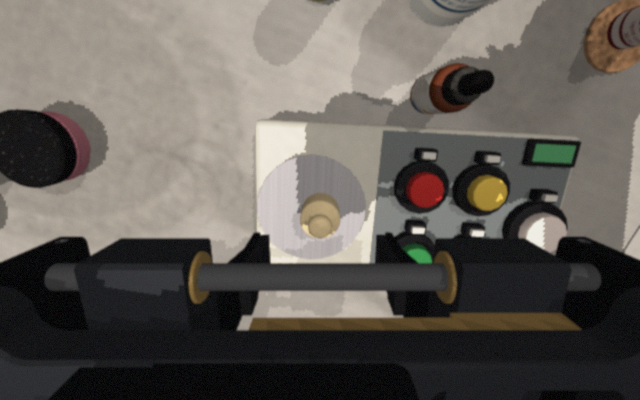

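The knob is at (320,222), centred between the fingers, and the pan circle is at about (313,206) with r 53. I'm descending.

Call:
play_rows([
  [[0,0,0.35,0,0,0,0.3],[0,0,0.65,0,0,0,0.3],[0,0,0.65,0,0,0,0.3],[0,0,0.65,0,0,0,0.3]],
])

```text
time: 3.15
position: [0.5165, 0.0532, 0.1288]
tool_rot: [3.103, 0.489, 0.002]
ft_force: [-0.2, 0.9, 1.0]
grip_width: 0.653
grip_force: 0.0
```

```bash
python3 - <<'E'
from feat import *
s=ctrl.get_state(); print(s['position'],s['ft_force'],s['grip_width'])
im=cv2.imread('pics/w3.png'); 
C=cam('wrist',{'position':[.5135,.0491,.1888],'tool_rot':[-3.1044,-.48,.011]})
for p in [(313,206),(258,206),(313,152)]: print(onz(C,*p,.049).round(4))
E
```

```text
[0.51654286 0.053225   0.12878874] [-0.19018821  0.88583045  1.00374431] 0.6532109714899758
[0.516  0.0582 0.049 ]
[0.5024 0.1014 0.049 ]
[0.558  0.0711 0.049 ]
```

Call:
play_rows([
  [[0,0,0.04,0,0,0,0.3],[0,0,0.04,0,0,0,-0.6],[0,0,0.04,0,0,0,-0.6],[0,0,0.04,0,0,0,-0.6],[0,0,0.04,0,0,0,-0.6],[0,0,0.04,0,0,0,-0.6]],
])

```text
time: 3.75
position: [0.5158, 0.053, 0.1235]
tool_rot: [3.103, 0.489, 0.001]
ft_force: [-0.6, 0.0, 1.3]
grip_width: 0.339
grip_force: 25.0
```

Call:
play_rows([
  [[0,0,-0.1,0,0,0,-0.6],[0,0,-0.25,0,0,0,-0.6],[0,0,-0.35,0,0,0,-0.6],[0,0,-0.35,0,0,0,-0.6]],
])

```text
time: 4.15
position: [0.5169, 0.0535, 0.1605]
tool_rot: [3.102, 0.489, 0.006]
ft_force: [0.6, -0.3, -1.8]
grip_width: 0.34
grip_force: 25.0
```

Call:
play_rows([
  [[0,-0.35,0,0,0,0,-0.6],[0.1,-0.7,0,0,0,0,-0.6],[0.15,-1,0,0,0,0,-0.6]],
])

```text
time: 4.45
position: [0.4989, 0.1545, 0.1584]
tool_rot: [-3.103, -0.489, -0.001]
ft_force: [-0.3, 0.1, -2.0]
grip_width: 0.338
grip_force: 25.0
```

Call:
play_rows([
  [[0,-0.2,0.1,0,0,0,-0.6],[0,-0.34,0.4,0,0,0,-0.6],[0,-0.34,0.65,0,0,0,-0.6],[0,-0.34,0.75,0,0,0,-0.6],[0,-0.34,0.75,0,0,0,-0.6]],
])

```text
time: 4.95
position: [0.4877, 0.1846, 0.0819]
tool_rot: [3.103, 0.489, -0.005]
ft_force: [-0.4, -0.8, -2.3]
grip_width: 0.335
grip_force: 25.0
```

Call:
play_rows([
  [[0,0,0.03,0,0,0,-0.6],[0,0,0.055,0,0,0,-0.6],[0,0,0.055,0,0,0,-0.6]],
])

```text
time: 5.25
position: [0.4892, 0.1851, 0.0783]
tool_rot: [3.103, 0.488, 0.002]
ft_force: [0.0, -0.3, -2.7]
grip_width: 0.338
grip_force: 25.0
```

Call:
play_rows([
  [[0,0,0.02,0,0,0,-0.6],[0,0,0.03,0,0,0,-0.6],[0,0,0.03,0,0,0,-0.6]],
])

```text
time: 5.55
position: [0.4886, 0.1853, 0.0747]
tool_rot: [3.103, 0.489, -0.0]
ft_force: [0.1, -0.2, -1.7]
grip_width: 0.337
grip_force: 25.0
```

Call:
play_rows([
  [[0,0,0.015,0,0,0,-0.6],[0,0,0.015,0,0,0,-0.6]],
])

```text
time: 5.75
position: [0.4888, 0.1854, 0.0745]
tool_rot: [3.102, 0.489, -0.0]
ft_force: [-3.2, -2.2, 9.3]
grip_width: 0.337
grip_force: 25.0
```

Call:
play_rows([
  [[0,0,-0.02,0,0,0,0.3],[0,0,-0.02,0,0,0,0.3],[0,0,-0.02,0,0,0,0.3],[0,0,-0.2,0,0,0,0.3],[0,0,-0.6,0,0,0,0.3],[0,0,-1,0,0,0,0.3]],
])

```text
time: 6.35
position: [0.4879, 0.1852, 0.1735]
tool_rot: [-3.103, -0.49, 0.004]
ft_force: [1.2, -1.1, -0.2]
grip_width: 0.644
grip_force: 0.0
```

Call:
play_rows([
  [[0,-0.2,-0.1,0,0,0.09,0.6],[0.05,-0.5,-0.2,0,0,0.18,0.6],[0.1,-0.8,-0.2,0,0,0.27,0.6],[0.2,-1,-0.2,0,0,0.36,0.6],[0.2,-1,-0.2,0,0,0.45,0.6],[0.2,-1,-0.2,0,0,0.54,0.6],[0.2,-1,-0.2,0,0,0.63,0.6],[0.2,-1,-0.2,0,0,0.67,0.6]],
])

```text
time: 7.15
position: [0.4746, 0.2834, 0.1784]
tool_rot: [3.006, -0.789, -0.027]
ft_force: [-0.4, -0.9, -1.7]
grip_width: 0.8
grip_force: 0.0
```

```bash
python3 - <<'E'
from feat import *
s=ctrl.get_state(); im=shot('wrist','w4.png'); print(s['time'],s['position'],s['tool_rot'],s['grip_width'])
R=Ro.from_rotvec(s['tool_rot']).as_matrix(); print(np.degrees(np.arctan2(R[1,0],R[0,0])), 'to jar', R.T@(np.array([.4542,.3622,0])-s['position']))
C=cam('wrist',s); b=blobs(im[:,:,::-1].copy(),'white'); print(proj(C,[.4542,.3622,.027]),b)
print(proj(C,[.4886,.1853,.044]))
E
```

```text
7.15 [0.4746294  0.2834212  0.17844381] [ 3.00605582 -0.78868856 -0.02685868] 0.8002312324557472
-29.410953380333826 to jar [-0.05502303 -0.06516487  0.1766116 ]
[251.53581915 268.09667249] [(5913, [546.8, 67.4], (544.6, 35.1, 97.1)), (127, [252.8, 324.0], (253.0, 325.0, 8.5)), (117, [269.3, 256.3], (269.5, 255.5, 7.9))]
[418.16594207 137.34716996]
```

View pics/w4.png

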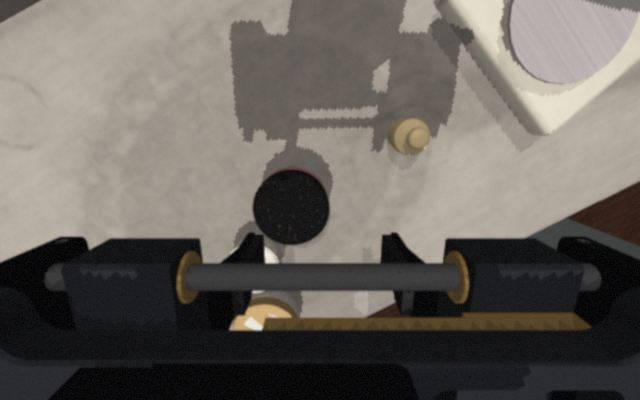

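The weight stands upright at (408,136) and the pink jar is at (291,206). Next I finish the turn and centre over the jar.

Call:
play_rows([
  [[-0.25,-0.3,0,0,0,0.07,0.8],[-0.5,-0.6,0,0,0,0.145,0.8],[-0.55,-0.65,0,0,0,0.145,0.8],[-0.55,-0.65,0,0,0,0.145,0.8],[-0.55,-0.65,0,0,0,0.145,0.8]],
])

```text
time: 7.7
position: [0.4603, 0.3437, 0.1579]
tool_rot: [2.881, -1.084, -0.065]
ft_force: [0.9, -1.5, -1.5]
grip_width: 0.898
grip_force: 0.0
```

```bash
python3 - <<'E'
from feat import *
s=ctrl.get_state(); print(s['position'],s['grip_width'])
R=Ro.from_rotvec(s['tool_rot']).as_matrix(); print(R.round(3),np.degrees(np.arctan2(R[1,0],R[0,0])), 'to jar', R.T@(np.array([.4542,.3622,0.014])-s['position'])-[0,0,.051])
im=shot('wrist','w5.png');C=cam('wrist',s);print(proj(C,[.4542,.3622,.027]),proj(C,[.49,.299,.034]),proj(C,[.392,.386,.029]))
t=ctrl.get_image('top');m=t[200:275,180:260]
cv2.imwrite('pics/w5b.png',np.hstack([im[150:400,100:540,::-1],cv2.resize(m,(267,250),interpolation=cv2.INTER_CUBIC)[:,:,::-1]]))
E
```

```text
[0.46033702 0.34370684 0.15790996] 0.8984636907184291
[[ 0.752 -0.657 -0.062]
 [-0.659 -0.75  -0.044]
 [-0.018  0.073 -0.997]] -41.265547009959135 to jar [-0.01427907 -0.02040251  0.09207195]
[297.74650569 234.03960463] [328.40201736 149.02322338] [326.14336036 301.01400962]
```

View pics/w5b.png

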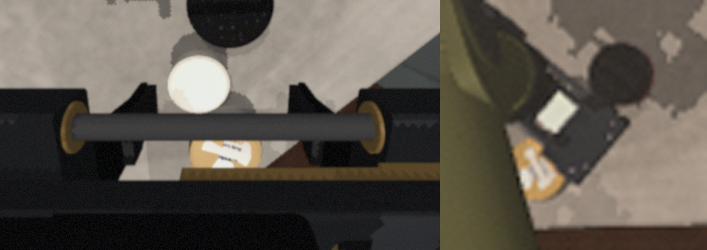

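```bash
python3 - <<'E'
from h import *
s=ctrl.get_state(); print(s['joint_positions'].round(3),s['joint_torque'].round(2),s['ft_force'])
E
```

```text
[-1.448  0.441  0.934  1.766 -0.371  1.2   -2.674] [  0.3  -37.76  15.68 -25.68   0.24   0.41  -0.06] [-0.62215645  1.30455749 -0.23791999]
```

Joint 7 is at its stop, which tilted the tool. A yaw of -22° still clears both neighbours, so I'll level the tool at that yaw.

```bash
cat >> h.py <<'E'
def plan(xyz,yaw):
    s=ctrl.get_state(); R=Ro.from_rotvec(s['tool_rot']).as_matrix(); y=np.radians(yaw); c,d=np.cos(y),np.sin(y)
    W=np.array([[c,d,0],[d,-c,0],[0,0,-1]])
    print('shift',(R.T@(np.array(xyz)-s['position'])/.1).round(3),'turn',(Ro.from_matrix(R.T@W).as_rotvec()/(np.pi/2)).round(3),'yaw',np.degrees(np.arctan2(R[1,0],R[0,0])).round(1),'j7',s['joint_positions'][6].round(2),'t',s['time'])
E
python3 - <<'E'
from h import *
plan([.4542,.3622,.17],-22)
E
```

```text
shift [-0.096 -0.042 -0.098] turn [ 0.041  0.017 -0.204] yaw -40.4 j7 -2.67 t 7.8
```

Call:
play_rows([
  [[-0.05,-0.02,-0.05,0.02,0.01,-0.1,0.8],[-0.1,-0.04,-0.1,0.04,0.017,-0.2,0.8],[-0.1,-0.04,-0.1,0.04,0.017,-0.2,0.8],[-0.1,-0.04,-0.1,0.04,0.017,-0.2,0.8],[-0.1,-0.04,-0.1,0.04,0.017,-0.2,0.8]],
])

```text
time: 8.3
position: [0.457, 0.3543, 0.1693]
tool_rot: [3.075, -0.632, -0.007]
ft_force: [-0.3, -0.1, 0.3]
grip_width: 0.898
grip_force: 0.0
```

```bash
python3 - <<'E'
from feat import *
plan([.4542,.3622,.075],-22)
s=ctrl.get_state();print(s['position'],s['tool_rot']);C=cam('wrist',s); im=shot('wrist','w6.png')
b=blobs(im[:240,150:490,::-1].copy(),'white'); print(proj(C,[.4542,.3622,.027]),[(x[0],x[2]) for x in b])
E
```

```text
shift [-0.053 -0.065  0.943] turn [ 0.002  0.002 -0.014] yaw -23.2 j7 -2.43 t 8.3
[0.4569809  0.3543273  0.16925605] [ 3.07459046 -0.63163501 -0.00706188]
[314.04527534 218.15529369] [(2399, (164.1, 219.0, 29.5))]
```

Call:
play_rows([
  [[-0.05,-0.065,0.2,0,0,0,0.8],[-0.05,-0.065,0.6,0,0,0,0.8],[-0.05,-0.065,0.85,0,0,0,0.8],[-0.05,-0.065,0.92,0,0,0,0.8],[-0.05,-0.065,0.92,0,0,0,0.8]],
], squeeze=10)

```text
time: 8.85
position: [0.454, 0.3623, 0.0767]
tool_rot: [3.073, -0.628, -0.007]
ft_force: [0.0, 0.6, -0.0]
grip_width: 0.904
grip_force: 0.0
```

```bash
python3 - <<'E'
from feat import *
plan([.4542,.3622,.075],-22)
E
```

```text
shift [ 0.002 -0.     0.017] turn [ 0.003  0.002 -0.012] yaw -23.1 j7 -2.36 t 8.85
```

Call:
play_rows([
  [[0,0,0.02,0,0,0,0.5],[0,0,0.02,0,0,0,0.0],[0,0,0.02,0,0,0,0.0],[0,0,0.02,0,0,0,0.0],[0,0,0.02,0,0,0,0.0]],
])

```text
time: 9.35
position: [0.4543, 0.3635, 0.0764]
tool_rot: [3.077, -0.626, -0.005]
ft_force: [0.1, -0.2, 3.3]
grip_width: 0.58
grip_force: 10.0
```

Call:
play_rows([
  [[0,0,-0.05,0,0,0,0.0],[0,0,-0.3,0,0,0,0.0],[0,0,-0.7,0,0,0,0.0],[0,0,-0.9,0,0,0,0.0]],
])

```text
time: 9.75
position: [0.4556, 0.3636, 0.1687]
tool_rot: [-3.078, 0.628, 0.002]
ft_force: [0.1, 0.4, -0.5]
grip_width: 0.584
grip_force: 10.0
```

```bash
python3 - <<'E'
from feat import *
plan([.515,.060,.165],14.5)
E
```

```text
shift [1.735 2.561 0.034] turn [-0.     0.001 -0.417] yaw -23.0 j7 -2.44 t 9.75
```

Call:
play_rows([
  [[0.2,0.3,-0.1,0,0,0,0.0],[0.4,0.6,-0.2,0,0,0,0.0],[0.58,0.86,-0.2,0,0,0,0.0]],
])

```text
time: 10.05
position: [0.4753, 0.26, 0.1874]
tool_rot: [3.078, -0.627, -0.003]
ft_force: [1.5, -1.2, -0.2]
grip_width: 0.587
grip_force: 10.0
```

Call:
play_rows([
  [[0.2,0.3,0,0,0,-0.08,0.0],[0.4,0.6,0,0,0,-0.16,0.0],[0.58,0.86,0,0,0,-0.25,0.0],[0.58,0.86,0,0,0,-0.33,0.0],[0.58,0.86,0,0,0,-0.41,0.0],[0.58,0.86,0,0,0,-0.41,0.0],[0.58,0.86,0,0,0,-0.41,0.0]],
])

```text
time: 10.75
position: [0.494, 0.1596, 0.1859]
tool_rot: [3.118, 0.375, -0.006]
ft_force: [-0.3, 0.9, 0.1]
grip_width: 0.582
grip_force: 10.0
```

```bash
python3 - <<'E'
from feat import *
plan([.515,.060,.165],14.5)
s=ctrl.get_state(); im=shot('wrist','w7.png'); C=cam('wrist',s); p=proj(C,[.515,.06,.049]); print(s['position'],s['grip_width'],p)
g=cv2.cvtColor(im,cv2.COLOR_RGB2LAB)[:,:,2]
u,v=map(int,p); R=90; y0=max(0,v-R); c=cv2.GaussianBlur(cv2.normalize(g[y0:v+R,u-R:u+R],None,0,255,cv2.NORM_MINMAX),(5,5),0)
h=cv2.HoughCircles(c,cv2.HOUGH_GRADIENT,1,200,param1=80,param2=10,minRadius=45,maxRadius=62)
vis=im[:,:,::-1].copy()
if h is not None:
    x,y,r=h[0,0]; x+=u-R; y+=y0; print('pan',x,y,r,onz(C,x,y,.049)); cv2.circle(vis,(int(x),int(y)),int(r),(0,0,255),1)
cv2.imwrite('pics/w7v.png',vis)
E
```

```text
shift [-0.031  1.018  0.21 ] turn [ 0.     0.003 -0.009] yaw 13.7 j7 -1.55 t 10.75
[0.4939544  0.15961203 0.18594003] 0.5823176592738203 [446.14632542 216.88284933]
pan 450.5 224.5 59.2 [0.50958012 0.05419712 0.049     ]
```

View pics/w7v.png

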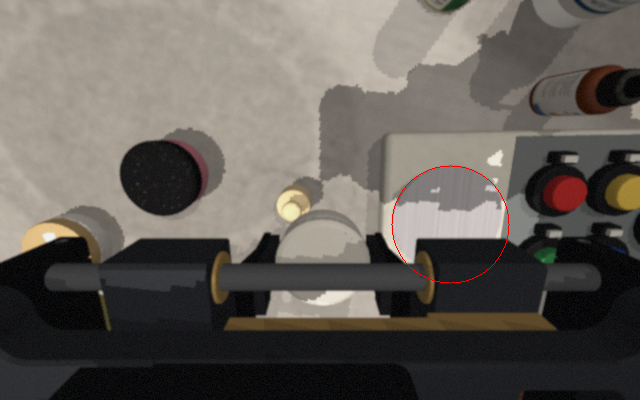

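The pan is at (450,222) here and the jar is held between the fingers. I'll fit the pan rim on its plane using the earlier clear views.

```bash
python3 - <<'E'
from feat import *
from scipy.optimize import least_squares
def fit(fn,st,z=.049,vmax=235,c0=(.515,.06)):
    im=cv2.imread('pics/'+fn); C=cam('wrist',st); g=cv2.GaussianBlur(cv2.cvtColor(im,cv2.COLOR_BGR2LAB)[:,:,2].astype(np.float32),(3,3),0)
    c=np.array(c0)
    for it in range(3):
        P=[]
        for a in np.radians(np.arange(0,360,5)):
            rr=np.arange(.036,.054,.0005); X=[np.r_[c+r*np.array([np.cos(a),np.sin(a)]),z] for r in rr]; uv=np.array([proj(C,x) for x in X],np.float32)
            if uv[:,1].max()>vmax: continue
            p=cv2.remap(g,uv[None,:,0].copy(),uv[None,:,1].copy(),1)[0]; d=p[6:]-p[:-6]; i=d.argmax()
            if d[i]>3: P.append(X[i+3][:2])
        P=np.array(P); r=least_squares(lambda q:np.linalg.norm(P-q[:2],axis=1)-.045,c,loss='soft_l1',f_scale=.001); c=r.x
    print(fn,len(P),c.round(4),'rms',np.sqrt(np.median(r.fun**2)).round(4))
fit('w1.png',json.load(open('w1.json'))); fit('w2.png',json.load(open('w2.json')))
fit('w3.png',{'position':[.5135,.0491,.1888],'tool_rot':[-3.1044,-.48,.011]})
s=ctrl.get_state(); fit('w7.png',s); plan([.515,.060,.165],14.5)
E
```

```text
w1.png 72 [0.5133 0.0588] rms 0.0
w2.png 60 [0.513  0.0589] rms 0.0004
w3.png 46 [0.5126 0.0585] rms 0.0004
w7.png 42 [0.5126 0.0594] rms 0.0001
shift [-0.032  1.019  0.21 ] turn [ 0.     0.003 -0.008] yaw 13.7 j7 -1.55 t 10.8
```

Call:
play_rows([
  [[-0.03,0.4,0,0,0,0,0.0],[-0.05,0.8,0,0,0,0,0.0],[-0.055,1,0.2,0,0,0,0.0],[-0.055,1,0.45,0,0,0,0.0],[-0.055,1,0.45,0,0,0,0.0],[-0.055,1,0.45,0,0,0,0.0]],
])

```text
time: 11.4
position: [0.5123, 0.0616, 0.141]
tool_rot: [3.117, 0.379, -0.008]
ft_force: [-0.4, 0.9, -0.4]
grip_width: 0.587
grip_force: 10.0
```

```bash
python3 - <<'E'
from feat import *
plan([.513,.0588,.1254],14.5); s=ctrl.get_state(); print(s['position'],s['ft_force'])
E
```

```text
shift [0.001 0.028 0.156] turn [ 0.001  0.003 -0.007] yaw 13.9 j7 -1.29 t 11.4
[0.51232582 0.06156798 0.1409593 ] [-0.40354783  0.85895621 -0.37308939]
```

Call:
play_rows([
  [[0,0.025,0.05,0,0,0,0.0],[0,0.025,0.1,0,0,0,0.0],[0,0.025,0.13,0,0,0,0.0],[0,0.025,0.13,0,0,0,0.0]],
])

```text
time: 11.8
position: [0.5128, 0.059, 0.1276]
tool_rot: [3.118, 0.38, -0.007]
ft_force: [0.4, -0.5, -0.6]
grip_width: 0.582
grip_force: 10.0
```

Call:
play_rows([
  [[0,0,0.015,0,0,0,0.0],[0,0,0.015,0,0,0,0.0]],
])

```text
time: 12.0
position: [0.513, 0.0588, 0.1264]
tool_rot: [3.118, 0.38, -0.006]
ft_force: [0.3, 0.0, -0.0]
grip_width: 0.584
grip_force: 10.0
```

Call:
play_rows([
  [[0,0,0.01,0,0,0,0.0],[0,0,0.01,0,0,0,0.0]],
])

```text
time: 12.2
position: [0.5131, 0.0587, 0.1254]
tool_rot: [3.118, 0.379, -0.006]
ft_force: [-0.6, -0.5, -0.7]
grip_width: 0.583
grip_force: 10.0
```

Call:
play_rows([
  [[0,0,0.01,0,0,0,0.0],[0,0,0.01,0,0,0,0.0]],
])

```text
time: 12.4
position: [0.5132, 0.0587, 0.1252]
tool_rot: [3.118, 0.38, -0.007]
ft_force: [-1.7, 0.6, 7.5]
grip_width: 0.58
grip_force: 10.0
```

Call:
play_rows([
  [[0,0,-0.01,0,0,0,0.2],[0,0,-0.01,0,0,0,0.5],[0,0,-0.01,0,0,0,0.5],[0,0,-0.01,0,0,0,0.5],[0,0,-0.3,0,0,0,0.5],[0,0,-0.7,0,0,0,0.5],[0,0,-0.7,0,0,0,-1],[0,0,-0.7,0,0,0,-1]],
], squeeze=20)

```text
time: 13.2
position: [0.5137, 0.0592, 0.1949]
tool_rot: [-3.118, -0.38, 0.004]
ft_force: [0.1, -0.7, -1.4]
grip_width: 0.646
grip_force: 0.0
```

```bash
python3 - <<'E'
from feat import *
plan([.5695,-.0707,.135],14.5); s=ctrl.get_state(); print(s['position'],s['ft_force'],s['grip_width'])
im=shot('wrist','w8.png'); C=cam('wrist',s); print(proj(C,[.513,.0588,.076]))
b=im[:,:,::-1].copy()
print([x for x in blobs(b[:290,200:440].copy(),'white')])
for k in 'red','yel','grn','blu':
    for x in blobs(b,k)[:2]: print(k,x,onz(C,*x[1],.057).round(4))
E
```

```text
shift [0.231 1.395 0.598] turn [-0.     0.001 -0.007] yaw 13.9 j7 -1.35 t 13.2
[0.51370025 0.05916745 0.1949395 ] [ 0.06753015 -0.68273833 -1.42483211] 0.6456473112679003
[322.77024046 221.76582643]
[(3712, [83.6, 185.2], (91.5, 195.5, 70.7)), (3099, [140.4, 234.3], (140.6, 217.4, 51.9)), (1130, [136.9, 58.1], (129.5, 57.9, 32.3)), (317, [104.0, 75.6], (104.2, 75.1, 11.9)), (266, [109.6, 97.0], (110.0, 97.0, 13.9))]
red (897, [433.7, 186.0], (434.0, 186.4, 17.5)) [ 0.5573 -0.0219  0.057 ]
yel (816, [496.4, 185.2], (496.8, 185.8, 17.1)) [ 0.5699 -0.0704  0.057 ]
grn (250, [416.9, 252.2], (417.5, 251.5, 11.4)) [ 0.4992 -0.0274  0.057 ]
```

View pics/w8.png

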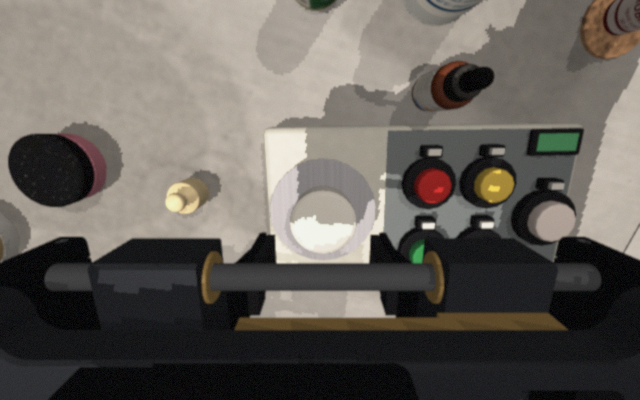

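The jar sits centred on the pan at (322,220), with the weight standing at (185,196) left of the scale. Next are the keys, starting with yellow.

Call:
play_rows([
  [[0.06,0.35,0,0,0,0,-1],[0.12,0.7,0,0,0,0,-1]],
])

```text
time: 13.45
position: [0.5411, -0.0054, 0.1928]
tool_rot: [3.118, 0.386, -0.01]
ft_force: [0.6, -0.5, -0.5]
grip_width: 0.426
grip_force: 0.0
```

Call:
play_rows([
  [[0.06,0.35,0,0,0,0,-1],[0.11,0.695,0.2,0,0,0,-1],[0.11,0.695,0.5,0,0,0,-1],[0.11,0.695,0.55,0,0,0,-1],[0.11,0.695,0.55,0,0,0,-1]],
])

```text
time: 13.95
position: [0.5674, -0.0706, 0.1374]
tool_rot: [3.118, 0.38, -0.013]
ft_force: [0.5, 0.1, -0.8]
grip_width: 0.025
grip_force: 0.0
```

```bash
python3 - <<'E'
from feat import *
plan([.5697,-.0706,.121],13.9); s=ctrl.get_state(); print(s['position'],s['ft_force'],s['grip_width'])
E
```

```text
shift [0.024 0.005 0.164] turn [-0.     0.005 -0.   ] yaw 13.9 j7 -0.94 t 13.95
[ 0.56739948 -0.07063343  0.13740374] [ 0.53094565  0.08325819 -0.83039187] 0.024735446838965884
```

Call:
play_rows([
  [[0.02,0,0.06,0,0,0,-1],[0.02,0,0.11,0,0,0,-1],[0.02,0,0.14,0,0,0,-1],[0.02,0,0.165,0,0,0,-1],[0.02,0,0.165,0,0,0,-1]],
])

```text
time: 14.45
position: [0.5713, -0.0697, 0.1233]
tool_rot: [-3.118, -0.381, 0.004]
ft_force: [0.3, 2.7, 3.7]
grip_width: 0.004
grip_force: 1.6
```

Call:
play_rows([
  [[0,0,0.015,0,0,0,-1],[0,0,0.03,0,0,0,-1],[0,0,0.03,0,0,0,-1]],
])

```text
time: 14.75
position: [0.5714, -0.0701, 0.1211]
tool_rot: [-3.118, -0.38, 0.004]
ft_force: [-1.7, 3.1, 10.8]
grip_width: 0.003
grip_force: 5.3
```

Call:
play_rows([
  [[0,0,0.005,0,0,0,-1],[0,0,-0.1,0,0,0,-1],[0,0,-0.3,0,0,0,-1],[0,0,-0.3,0,0,0,-1]],
])

```text
time: 15.15
position: [0.5719, -0.0719, 0.1517]
tool_rot: [3.116, 0.378, -0.001]
ft_force: [-0.3, -0.3, 0.9]
grip_width: 0.007
grip_force: 0.0
```

```bash
cat > tabs.py <<'E'
from feat import *
# tell-tale tabs: bright-white area behind each key in the top view, against first picture
a=cv2.cvtColor(cv2.imread('pics/top0.png'),cv2.COLOR_BGR2GRAY).astype(int); print('j')
E
python3 - <<'E'
from feat import *
plan([.4979,-.0375,.128],13.9); s=ctrl.get_state(); print(s['position'],s['ft_force'])
E
```

```text
shift [-0.636 -0.512  0.237] turn [ 0.001  0.001 -0.001] yaw 13.8 j7 -0.94 t 15.15
[ 0.57188236 -0.07192141  0.15174483] [-0.27523067 -0.28110622  0.85770397]
```

Call:
play_rows([
  [[-0.32,-0.25,0,0,0,0,-1],[-0.63,-0.51,0,0,0,0,-1],[-0.63,-0.51,0.1,0,0,0,-1],[-0.63,-0.51,0.17,0,0,0,-1],[-0.63,-0.51,0.17,0,0,0,-1]],
])

```text
time: 15.65
position: [0.4972, -0.037, 0.132]
tool_rot: [3.116, 0.378, -0.009]
ft_force: [0.3, 0.0, 0.6]
grip_width: 0.007
grip_force: 0.0
```

```bash
python3 - <<'E'
from feat import *
plan([.4979,-.0375,.121],13.9); s=ctrl.get_state(); print(s['position'],s['ft_force'])
E
```

```text
shift [0.006 0.007 0.11 ] turn [ 0.001  0.004 -0.001] yaw 13.8 j7 -1.09 t 15.65
[ 0.49716713 -0.03695845  0.13201599] [0.26348144 0.03836577 0.58377344]
```

Call:
play_rows([
  [[0.005,0.005,0.05,0,0,0,-1],[0.005,0.005,0.09,0,0,0,-1],[0.005,0.005,0.12,0,0,0,-1],[0.005,0.005,0.13,0,0,0,-1],[0.005,0.005,0.13,0,0,0,-1]],
])

```text
time: 16.15
position: [0.4991, -0.0381, 0.1211]
tool_rot: [3.116, 0.377, -0.004]
ft_force: [-1.4, -2.1, 9.3]
grip_width: 0.006
grip_force: 4.7
```

Call:
play_rows([
  [[0,0,0.007,0,0,0,-1],[0,0,-0.1,0,0,0,-1],[0,0,-0.25,0,0,0,-1],[0,0.25,-0.25,0,0,0,-1],[0.005,0.5,-0.2,0,0,0,-1],[0.005,0.5,-0.12,0,0,0,-1],[0.005,0.5,-0.12,0,0,0,-1]],
])

```text
time: 16.85
position: [0.5094, -0.0854, 0.1309]
tool_rot: [3.118, 0.377, -0.011]
ft_force: [-0.1, 0.6, -0.5]
grip_width: 0.009
grip_force: 0.0
```

```bash
python3 - <<'E'
from feat import *
plan([.5103,-.0857,.121],13.9); s=ctrl.get_state(); print(s['position'],s['ft_force'])
E
```

```text
shift [0.009 0.005 0.099] turn [ 0.     0.004 -0.001] yaw 13.8 j7 -0.95 t 16.85
[ 0.50943213 -0.08544444  0.1308913 ] [-0.12447716  0.59985364 -0.52094376]
```

Call:
play_rows([
  [[0.005,0.005,0.05,0,0,0,-1],[0.005,0.005,0.09,0,0,0,-1],[0.005,0.005,0.12,0,0,0,-1],[0.005,0.005,0.125,0,0,0,-1],[0.005,0.005,0.125,0,0,0,-1]],
])

```text
time: 17.35
position: [0.5112, -0.0848, 0.1209]
tool_rot: [-3.117, -0.381, 0.007]
ft_force: [-5.0, 1.4, 16.1]
grip_width: 0.004
grip_force: 7.8
```

Call:
play_rows([
  [[0,0,-0.1,0,0,0,-1],[0,0,-0.25,0,0,0,-1],[0.15,0.25,-0.25,0,0,0,-1],[0.3,0.53,-0.25,0,0,0,-1],[0.3,0.53,-0.12,0,0,0,-1],[0.3,0.53,-0.12,0,0,0,-1]],
])

```text
time: 17.95
position: [0.552, -0.1297, 0.1304]
tool_rot: [3.118, 0.378, -0.011]
ft_force: [-0.4, 0.5, -0.8]
grip_width: 0.007
grip_force: 0.0
```

```bash
python3 - <<'E'
from feat import *
plan([.5524,-.1298,.121],13.9); s=ctrl.get_state(); print(s['position'],s['ft_force'])
K=dict(red=(.557,-.0221),yel=(.5697,-.0706),grn=(.4979,-.0375),blu=(.5103,-.0857))
xs=np.array([.968,.25])
def rep(im,C):
    g=cv2.cvtColor(im,cv2.COLOR_BGR2GRAY)
    for k,c in K.items():
        u,v=proj(C,np.r_[np.array(c)+.027*xs,.047]).astype(int)
        if 20<u<620 and 20<v<380: p=g[v-16:v+10,u-16:u+16]; print(k,(u,v),int((p>170).sum()),p.max())
im=shot('wrist','w9.png')
rep(cv2.imread('pics/w9.png'),cam('wrist',s))
print('before'); rep(cv2.imread('pics/w3.png'),cam('wrist',{'position':[.5135,.0491,.1888],'tool_rot':[-3.1044,-.48,.011]}))
E
```

```text
shift [0.005 0.002 0.094] turn [ 0.     0.004 -0.001] yaw 13.8 j7 -0.81 t 17.95
[ 0.55196478 -0.12969822  0.13042598] [-0.36677667  0.48416941 -0.84068413]
red (np.int64(146), np.int64(147)) 167 248
yel (np.int64(231), np.int64(146)) 123 248
grn (np.int64(163), np.int64(243)) 86 248
blu (np.int64(240), np.int64(242)) 0 155
before
red (np.int64(426), np.int64(154)) 0 160
yel (np.int64(489), np.int64(157)) 0 159
grn (np.int64(416), np.int64(226)) 68 235
blu (np.int64(474), np.int64(229)) 65 235
```

Call:
play_rows([
  [[0.005,0,0.05,0,0,0,-1],[0.005,0,0.09,0,0,0,-1],[0.005,0,0.115,0,0,0,-1],[0.005,0,0.12,0,0,0,-1],[0.005,0,0.12,0,0,0,-1]],
])

```text
time: 18.5
position: [0.5535, -0.1289, 0.121]
tool_rot: [-3.117, -0.381, 0.006]
ft_force: [-4.3, 2.6, 13.6]
grip_width: 0.004
grip_force: 6.6
```

Call:
play_rows([
  [[0,0,-0.1,0,0,0,-1],[0,0,-0.5,0,0,0,-1],[-0.05,-0.3,-1,0,0,0,-1],[-0.1,-0.7,-1,0,0,0,-1],[-0.1,-1,-1,0,0,0,-1],[-0.1,-1,-1,0,0,0,-1]],
])

```text
time: 19.1
position: [0.5194, -0.029, 0.2194]
tool_rot: [-3.113, -0.392, 0.006]
ft_force: [0.2, -0.2, -0.0]
grip_width: 0.007
grip_force: 0.0
```

```bash
python3 - <<'E'
from feat import *
s=ctrl.get_state(); print(s['time'],s['position'],s['ft_force'])
K=dict(red=(.557,-.0221),yel=(.5697,-.0706),grn=(.4979,-.0375),blu=(.5103,-.0857),ent=(.5524,-.1298))
xs=np.array([.968,.25]); C=cam('wrist',s); im=shot('wrist','w10.png'); b=im[:,:,::-1].copy()
g=cv2.cvtColor(b,cv2.COLOR_BGR2GRAY)
A=cam('wrist',json.load(open('w1.json'))); g1=cv2.cvtColor(cv2.imread('pics/w1.png'),cv2.COLOR_BGR2GRAY)
for k,c in K.items():
    for nm,G,CC in (('now',g,C),('before',g1,A)):
        d=.030 if k=='ent' else .027
        o=[]
        for t in np.arange(d-.014,d+.010,.001): # bright stretch behind the key, along scale x
            u,v=proj(CC,np.r_[np.array(c)+t*xs,.047]); o.append(int(G[int(round(v)),int(round(u))]))
        print(k,nm,o)
u,v=proj(C,[.513,.0588,.076]); print('jar exp',u,v,[x[2] for x in blobs(b[:,int(u)-60:int(u)+60].copy(),'white')],int(u)-60)
for k in 'red','yel','grn','blu':
    for x in blobs(b,k)[:2]: print(k,x[1],onz(C,*x[1],.057).round(4))
print('weight',proj(C,[.4886,.1853,.03]),blobs(b,'brass')[:4])
E
```

```text
19.1 [ 0.51936668 -0.02895894  0.21943768] [ 0.15741543 -0.19163394 -0.02596539]
red now [50, 35, 26, 25, 29, 26, 24, 26, 26, 20, 41, 82, 127, 158, 157, 151, 123, 67, 30, 67, 83, 87, 87, 87]
red before [45, 34, 29, 18, 23, 22, 22, 22, 19, 19, 35, 81, 118, 139, 143, 137, 110, 58, 35, 59, 59, 74, 80, 80]
yel now [83, 49, 25, 28, 26, 26, 24, 25, 22, 25, 18, 93, 133, 154, 158, 151, 127, 38, 37, 63, 80, 86, 85, 84]
yel before [73, 41, 25, 21, 21, 23, 24, 19, 21, 24, 61, 107, 137, 137, 143, 140, 112, 63, 35, 55, 72, 77, 75, 75]
grn now [38, 37, 36, 38, 34, 38, 36, 32, 28, 58, 120, 194, 229, 232, 217, 160, 84, 37, 22, 22, 41, 65, 110, 126]
grn before [35, 33, 28, 28, 26, 32, 29, 46, 98, 98, 168, 214, 220, 199, 199, 147, 80, 33, 23, 41, 41, 68, 95, 115]
blu now [30, 32, 31, 35, 31, 32, 35, 29, 27, 28, 31, 35, 33, 33, 32, 28, 32, 27, 23, 15, 33, 85, 109, 128]
blu before [29, 29, 27, 30, 29, 24, 24, 33, 63, 145, 201, 201, 220, 216, 185, 115, 51, 51, 25, 28, 55, 84, 84, 106]
ent now [88, 53, 27, 22, 25, 16, 22, 20, 21, 20, 19, 15, 25, 21, 24, 22, 21, 25, 18, 36, 60, 78, 85, 85]
ent before [58, 58, 35, 26, 29, 27, 28, 25, 25, 61, 127, 189, 220, 219, 219, 195, 133, 66, 31, 45, 62, 62, 82, 101]
jar exp 218.3778431060792 193.1873896497494 [(69.1, 173.0, 81.2)] 158
red [326.8, 162.2] [ 0.5575 -0.0225  0.057 ]
yel [384.3, 161.9] [ 0.5701 -0.0707  0.057 ]
grn [326.8, 225.2] [ 0.5015 -0.037   0.057 ]
blu [380.3, 227.1] [ 0.5119 -0.0852  0.057 ]
weight [101.67933597 174.41030468] [(4093, [617.7, 203.1], (629.6, 188.5, 70.1)), (919, [103.6, 173.5], (103.1, 172.4, 20.2)), (723, [384.3, 162.0], (384.3, 161.9, 15.5))]
```

The scan shows the blue and enter tabs gone, while the yellow and green ones still show some white. I'll measure tab heights from several views before deciding.

```bash
python3 - <<'E'
from feat import *
K=dict(red=(.557,-.0221),yel=(.5697,-.0706),grn=(.4979,-.0375),blu=(.5103,-.0857),ent=(.5524,-.1298)); xs=np.array([.968,.25])
V={'w1':json.load(open('w1.json')),'w2':json.load(open('w2.json')),'w3':{'position':[.51354573,.04912196,.188844],'tool_rot':[-3.10440025,-.48001022,.01104479]},
'w8':{'position':[.51370025,.05916745,.1949395],'tool_rot':[-3.118,-.38,.004]},
'w9':{'position':[.55196478,-.12969822,.13042598],'tool_rot':[3.118,.378,-.011]},'w10':{'position':[.51936668,-.02895894,.21943768],'tool_rot':[-3.113,-.392,.006]}}
M={}
for w,s in V.items():
    C=cam('wrist',s); g=cv2.cvtColor(cv2.imread(f'pics/{w}.png'),cv2.COLOR_BGR2GRAY)
    for k,c in K.items():
        d=.030 if k=='ent' else .027
        p=proj(C,np.r_[np.array(c)+d*xs,.047]); sc=proj(C,np.r_[np.array(c)+(d+.01)*xs,.047]); h=int(np.linalg.norm(sc-p)*1.0)
        u,v=p.round().astype(int)
        if not(h<u<640-h and h<v<(245 if w!='w9' else 300)): continue
        P=g[v-h:v+h,u-h:u+h]; px=np.linalg.norm(sc-p)/10
        t,m=cv2.threshold(P,0,255,cv2.THRESH_OTSU); n,l,st,cc=cv2.connectedComponentsWithStats(m)
        b=[i for i in range(1,n)]; 
        if not b: continue
        i=min(b,key=lambda i:np.linalg.norm(cc[i]-h)-0*st[i,4]); q=cc[i]+[u-h,v-h]
        M[w,k]=(C,q); print(w,k,'size mm',(st[i,2:4]/px).round(1),'thr',t,'max',P.max(),'at47',(onz(C,*q,.047)[:2]-c).round(4))
for k in K:
    for a,b in (('w1','w2'),('w1','w3'),('w2','w8'),('w1','w8'),('w9','w10')):
        if (a,k) in M and (b,k) in M: P,e=tri(*M[a,k],*M[b,k]); print(k,a,b,'z',P[2].round(4),e.round(4))
E
```

```text
w1 red size mm [10.9  6.6] thr 70.0 max 147 at47 [0.026  0.0058]
w1 yel size mm [19.7 17.5] thr 61.0 max 146 at47 [0.0297 0.0068]
w1 grn size mm [12.1  7.2] thr 95.0 max 221 at47 [0.0244 0.0054]
w1 blu size mm [12.1  7.2] thr 98.0 max 222 at47 [0.025  0.0046]
w1 ent size mm [12.6  6.9] thr 98.0 max 222 at47 [0.0286 0.0051]
w2 red size mm [11.2  5.6] thr 119.0 max 230 at47 [0.0258 0.0043]
w2 yel size mm [12.3 10.1] thr 71.0 max 161 at47 [0.0257 0.0032]
w2 grn size mm [14.8  6.2] thr 106.0 max 229 at47 [0.0245 0.0035]
w2 blu size mm [12.3  7.4] thr 95.0 max 227 at47 [0.0248 0.0032]
w2 ent size mm [12.8 10.5] thr 60.0 max 150 at47 [0.0284 0.0031]
w3 red size mm [20.  19.2] thr 63.0 max 160 at47 [0.03   0.0064]
w3 yel size mm [19.9 19.9] thr 63.0 max 159 at47 [0.0295 0.0057]
w3 grn size mm [12.4  6.2] thr 116.0 max 235 at47 [0.0241 0.0042]
w3 blu size mm [12.3  6.2] thr 116.0 max 235 at47 [0.0244 0.0031]
w3 ent size mm [13.  10.5] thr 63.0 max 157 at47 [0.0282 0.0032]
w8 red size mm [18.9 17.4] thr 66.0 max 161 at47 [0.0298 0.0069]
w8 yel size mm [18.8 17.2] thr 64.0 max 161 at47 [0.0295
[... 808 characters left out ...]
 mm [19.5 18.6] thr 49.0 max 88 at47 [0.035  0.0079]
red w1 w2 z 0.0518 0.0003
red w1 w3 z 0.0479 0.0041
red w2 w8 z 0.1253 0.0034
red w1 w8 z 0.0456 0.0039
red w9 w10 z 0.0524 0.0032
yel w1 w2 z 0.0576 0.0042
yel w1 w3 z 0.0503 0.0004
yel w2 w8 z 0.1226 0.0045
yel w1 w8 z 0.0471 0.0002
yel w9 w10 z 0.048 0.0001
grn w1 w2 z 0.053 0.0001
grn w1 w3 z 0.0512 0.0001
grn w2 w8 z 0.0538 0.0004
grn w1 w8 z 0.0515 0.0001
grn w9 w10 z 0.048 0.0002
blu w1 w2 z 0.0516 0.0004
blu w1 w3 z 0.0516 0.0004
blu w2 w8 z 0.0509 0.0
blu w1 w8 z 0.0516 0.0003
blu w9 w10 z 0.0461 0.0013
ent w1 w2 z 0.0535 0.0004
ent w1 w3 z 0.0516 0.0005
ent w2 w8 z 0.0064 0.0041
ent w1 w8 z 0.044 0.0039
ent w9 w10 z 0.0548 0.0064
```

Yellow and green tab tops now measure about 48 mm, against about 51.5 mm standing. Both have therefore gone down: their presses read 9–11 N, past the 5 N needed for fully home. Blue and enter tabs are down too, and red still stands. The arm is clear, so I'm handing in.

```bash
python3 -c "
from bench import ctrl
print(ctrl.close_job())"
```

```text
the job is handed in; nothing more can be done
None
```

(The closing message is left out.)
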